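Open the pass box's outer gate after checking the inner one

TASK

The dry box on the bench has a small pass box with two lift-up steel gates. First check by touch that the inner gate (the one next to the dry box, with the round push plate) is shut: press down firmly on the push plate for a moment, which also pushes the gate home if it was left ajar. Only then pull the outer gate (at the free end, with the bar handle) right up, let go and leave it open, with the inner gate still shut.

Things in the scene. Friction and masses are not known exactly. Their poses are not given: they have to be found in the camera images.
- inner_pad: Round black push plate, 84 mm across, 10 mm thick, on a thin stem on top of the inner gate (the one beside the white dry box, whose grey lid is 165 mm high). It moves with the gate. Origin at the centre of its top face, 198 mm above the bench when shut; press straight down here. z axis up; y axis level, from the inner towards the outer gate, which stands 184 mm away.
- inner_gate (a joint): Height in m by which the inner gate stands open: 0 = shut (down on its seat), at most 0.09. It starts shut or up to 20 mm ajar. It stays where it is left; about 2 to 3 N moves it down, and at 0 it stops dead on its rigid seat.
- outer_handle: Black bar handle, 80 mm long (x), 18 mm wide (y), 20 mm high, on a thin stem on top of the outer gate at the pass box's free end. Origin at the centre of its top face, 218 mm above the bench when shut; z axis up, x along the bar. The frame below ends 160 mm above the bench, so 38 mm are free under the bar. Grip it across its width (along y) from above.
- outer_gate (a joint): Height in m by which the outer gate stands open: 0 = shut (the start), 0.09 = fully up, at its stop. It slides straight up with 9 to 12 N and stays where it is left.

How it is judged (in metres and radians):
On the way, in this order (a step that is already met when the one before it is completed fails the run):
1. with the outer gate still shut, the fingers press on the inner gate's push plate with more than 3 N while the inner gate is shut (within 3 mm) (contact force between the fingers and inner_pad above 3 N and value of joint inner_gate below 0.003 m and value of joint outer_gate below 0.005 m), for 0.2 s.
2. the outer gate is raised by more than 70 mm with the inner gate shut (value of joint outer_gate above 0.07 m and value of joint inner_gate below 0.004 m), for 0.2 s.
At the end, for the whole second after the job is handed in: The outer gate stands open by more than 70 mm (of 90) and at rest, and the inner gate is shut (within 4 mm) (all of step 2 and velocity of joint outer_gate between -0.01 and 0.01 m/s); the robot touches nothing.
It fails at once if the outer gate is opened by more than 5 mm while the inner gate is open by more than 4 mm (value of joint outer_gate above 0.005 m and value of joint inner_gate above 0.004 m).
It also fails if it takes over 42 s, if anything falls off the work surface, if the arm or the gripper's body presses on something with over 40 N, if the wrist force passes 120 N, or if a joint passes its speed limit or range.

ROBOT

A 6-joint arm with a two-finger parallel gripper is mounted at the origin on the work surface. World frame = base frame: x ahead of the robot, y to its left, z up, the work surface at z = 0. Lengths are in mm, angles in rad, forces in N, time in s.
With the tool pointing down it reaches from about 275 to 1000 mm from the base axis. Payload 8.4 kg.
Tool frame: the origin (TCP) lies midway between the tips of the shut fingers; the grasp point (between the pads) lies 19 mm behind it; z points along the fingers, y is the direction in which the jaws open and shut (so a half turn about z gives the same grasp; the last joint's range is limited). The gripper opens to 85 mm and grips with 20 to 120 N. Pads are 22 mm wide; open, the fingers measure 114 mm over their backs; the gripper's body (76 mm by 85 mm) begins 54 mm behind the grasp point. The pads swing forward as they close: fully open they stand 13 mm farther back than shut.
Start: joints at [1.179, 0.353, 1.633, -0, 1.155, -0.002], TCP at [237.501, 578.119, 231.281] pointing down, gripper open.
Joint ranges: [-2.63, 2.63], [-0.92, 2.1], [0.06, 2.66], [-1.3, 4.44], [0, 2.69], [-3.02, 3.02]. Speed limits (rad/s): [2.22, 2.22, 2.79, 3.14, 3.14, 3.14].

INTERFACE

Orientations are given as [roll, pitch, yaw] about the fixed x, y, z axes, in that order (R = Rz(yaw) Ry(pitch) Rx(roll)).
In Python, from rig import r gives the robot as it stands. The module is installed in compiled form; this text tells all that it offers.
- The arm moves only by the tool drive_tool, never from a script. Its argument "moves" is a list of rows, each a list of 3 entries, a list of its own where there are three numbers: the closure, from 0 (fully open) to 1 (shut), then the shift along the tool's x, y, z in cm, then the turn about the tool's z in degrees. In form: [[claw, [dx, dy, dz], roll], ...]. A call has 1 to 12 rows; each row is the pose to reach, as a shift and turn from the pose measured when the call began, along the tool's axes at that moment; what a row does not reach only later rows make up. A row lasts 1/8 s, in which the tool goes at most 62.5 mm and 10.7 degrees, less where a joint would pass 70% of its speed; a pose out of reach is approached as far as the arm can. A call with a gripper value outside its range is refused whole. The fingers move at their own pace and stop on an object; "grip_force" is the grip in N (left out, the last holds). Time passes only in rows, so rows that repeat a pose let the fingers close. It gives the time, the measured TCP pose, the force and the opening at its end, in the units of the state.
- r.sense(): the state, without advancing time (a new reading comes with each control period).
- r.grab_frame(name): name is "side" or "top" or "wrist"; returns a dict with "color" (400x640x3 uint8, red, green, blue), "fx", "fy", "cx", "cy" (pixels), "pose" (4x4, takes a point from camera to world coordinates); the wrist camera has in their place "hand_eye" (4x4, takes a point from camera to tool coordinates, whose origin is the TCP and whose axes are the flange's). Camera axes: x right, y up, looking along -z (the intrinsics and any distortion apply to the point x, -y, -z); pixel columns grow to the right and rows downward; lengths in mm; the calibration is good to about 2 mm. A picture is of the moment at which its call begins: read the wrist's pose just before it. There is no depth.
- r.sign_off(): hands the job in, once; it reports no verdict.
Trained networks look in the newest picture that a camera, given by its name, has taken for a name from the list of things; names that differ only in an ending like _2 or _b are one class to them, and where a whole thing is asked for, a point or a joint stands for the part that bears it (a point fixed in the world has none). Each returns a list of dicts, best first, with "score" (0 to 1); they miss things now and then, are a little off and sometimes report something else, mostly with a low value. They report only what shows in the picture. A call takes as long as a camera call.
- r.outline_of(thing, camera): "mask" (400x640 bool, what is visible of it) and "at" ([column, row] in pixels, amid what is visible of it).
- r.spot_point(thing, camera): "at" ([column, row] in pixels: a listed point, or the origin of a listed thing).
The state is a dict: "clock": time; "qpos": joint angles; "qvel": joint speeds; "joint_efforts": joint torques, N m; "eef_pos": TCP position; "tcp_rot": TCP orientation; "contact_force": force on the tool from outside, world axes, zero at the start; "wrist_torque": the same for the moment, N m; "opening": opening from 0.0 (shut) to 1.0 (fully open).
Only numpy, scipy, OpenCV 4.12 (cv2) and the standard library are available. Lean on these libraries where they do the work, as an engineer would, in place of code of your own. Each camera call takes 0.05 s, during which the arm holds its last target.

## Working session

There is one attempt and no reset: what is moved stays moved. The work goes in short steps, Python scripts to look and compute and a tool call to move; the robot and the scene stay as the last step left them, time stands still between calls to the robot, and variables do not carry over. Pictures are saved under pics/ and viewed, and the job is handed in when it is done.

Besides the shell and the picture viewer there is one more tool, called after ">>>" as name([rows], argument=value, ...), one row to a line, values as JSON. drive_tool: Moves the arm, as the interface text tells. Its arguments: {"type":"object","properties":{"moves":{"type":"array"},"grip_force":{"type":"number"}},"required":["moves"]}

```bash
mkdir -p pics; python3 - <<'E'
from rig import r
import cv2, numpy as np
s=r.sense(); print({k:np.round(v,3).tolist() for k,v in s.items()})
for n in ["side","top","wrist"]:
    f=r.grab_frame(n); cv2.imwrite(f"pics/a_{n}.png",f["color"][:,:,::-1])
    print(n,f["fx"],f["fy"],f["cx"],f["cy"],[k for k in f],np.round(f.get("pose",f.get("hand_eye")),3).tolist())
    for t in ["inner_pad","outer_handle"]:
        print(t,[(np.round(d["at"],1).tolist(),round(d["score"],2)) for d in r.spot_point(t,n)][:3], [(np.round(d["at"],1).tolist(),round(d["score"],2)) for d in r.outline_of(t,n)][:3])
print(r.sense()["clock"])
E
```

```text
{'clock': 0.0, 'qpos': [1.179, 0.354, 1.634, 0.0, 1.155, -0.002], 'qvel': [0.001, 0.002, -0.002, 0.001, -0.001, 0.0], 'joint_efforts': [-0.001, -60.525, -34.206, -0.0, 0.009, -0.0], 'eef_pos': [237.322, 577.679, 230.565], 'tcp_rot': [-3.14, -0.0, 2.752], 'contact_force': [-0.112, 1.257, 0.215], 'wrist_torque': [0.054, 0.004, 0.011], 'opening': 1.001}
side 436.3156638515318 436.3156638515318 325.64165013361196 199.91784825124506 ['color', 'fx', 'fy', 'cx', 'cy', 'pose'] [[0.947, 0.203, -0.251, 405.39], [-0.322, 0.624, -0.712, -451.925], [0.012, 0.754, 0.656, 691.771], [0.0, 0.0, 0.0, 1.0]]
inner_pad [([341.5, 338.3], 0.68)] [([343.0, 343.9], 0.95)]
outer_handle [([299.4, 230.7], 0.76)] [([297.1, 236.3], 0.85), ([339.4, 343.4], 0.55)]
top 464.9985898931651 464.9985898931651 321.6775841825495 200.80992285150262 ['color', 'fx', 'fy', 'cx', 'cy', 'pose'] [[0.014, 0.994, -0.108, 526.63], [-1.0, 0.014, 0.003, 18.033], [0.004, 0.107, 0.994, 881.548], [0.0, 0.0, 0.0, 1.0]]
inner_pad [([453.6, 252.4], 0.92)] [([451.9, 250.3], 0.94)]
outer_handle [([330.8, 260.0], 0.94)] [([327.5, 256.5], 0.73)]
wrist 350.01814620704806 350.01814620704806 315.5597504703187 197.5197508446188 ['color', 'fx', 'fy', 'cx', 'cy', 'hand_eye'] [[0.0, 0.957, 0.29, 74.728], [1.0, 0.0, -0.0, -0.716], [-0.0, 0.29, -0.957, -142.462], [0.0, 0.0, 0.0, 1.0]]
inner_pad [] []
outer_handle [] []
0.75
```

View pics/a_side.png

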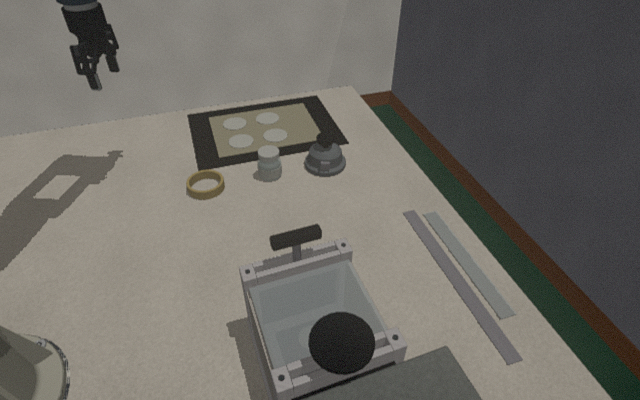

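View pics/a_top.png

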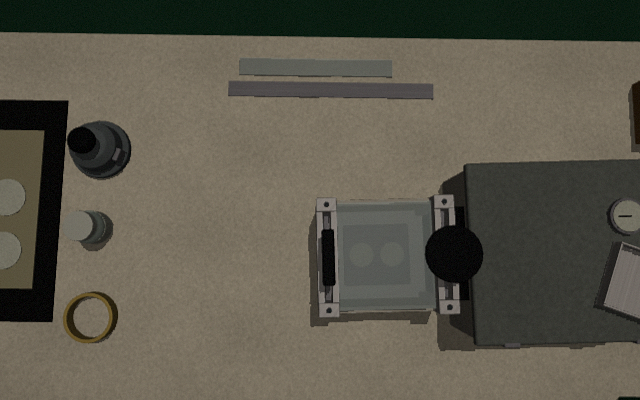

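```bash
cat > h.py <<'E'
from rig import r
import numpy as np, cv2
def ray(f,px,pose):
    d=np.array([(px[0]-f["cx"])/f["fx"],-(px[1]-f["cy"])/f["fy"],-1.0])
    d=pose[:3,:3]@d; return np.array(pose[:3,3]),d/np.linalg.norm(d)
def tri(rs):
    A=0;b=0
    for o,d in rs:
        P=np.eye(3)-np.outer(d,d);A=A+P;b=b+P@o
    x=np.linalg.solve(A,b); return x,[np.linalg.norm((np.eye(3)-np.outer(d,d))@(x-o)) for o,d in rs]
def proj(f,pose,p):
    c=np.linalg.inv(pose)@np.append(p,1); return np.array([f["cx"]+f["fx"]*c[0]/-c[2],f["cy"]-f["fy"]*c[1]/-c[2]])
E
python3 - <<'E'
from h import *
fs=r.grab_frame("side");ft=r.grab_frame("top")
print(fs.keys())
for n,a,b in [("pad",(341.5,338.3),(453.6,252.4)),("h",(299.4,230.7),(330.8,260.0))]:
    x,e=tri([ray(fs,a,fs["pose"]),ray(ft,b,ft["pose"])]);print(n,x.round(1),np.round(e,1))
    z={"pad":198,"h":218}[n]
    for f,p in((fs,a),(ft,b)):
        o,d=ray(f,p,f["pose"]);print((o+d*(z-o[2])/d[2]).round(1))
for n in("side","top"):
    f=fs if n=="side" else ft
    for t in("inner_pad","outer_handle"):
        m=r.outline_of(t,n)
        if m: cv2.imwrite(f"pics/m_{n}_{t}.png",m[0]["mask"].astype(np.uint8)*255); print(n,t,cv2.minAreaRect(np.argwhere(m[0]["mask"])[:,::-1].astype(np.float32)))
E
```

```text
dict_keys(['color', 'fx', 'fy', 'cx', 'cy', 'pose'])
pad [ 526.8 -176.9  201.2] [0.6 0.6]
[ 527.  -174.9  198. ]
[ 527.4 -177.9  198. ]
h [518.8   1.  224.9] [4.6 4.6]
[525.    6.5 218. ]
[514.3   2.  218. ]
side inner_pad ((341.0, 342.0), (62.0, 66.0), 90.0)
side outer_handle ((297.1664123535156, 244.29054260253906), (32.05891418457031, 52.39167404174805), 77.125)
top inner_pad ((448.3179016113281, 256.8903503417969), (63.15282440185547, 67.78706359863281), 35.134193420410156)
top outer_handle ((327.5927734375, 255.44796752929688), (85.14161682128906, 13.127983093261719), 87.27368927001953)
```

The side view shows the pad near (341,342) and the bar near (296,236). The top view shows the pad near (454,254), the bar near (328,257), and the lid to the right of the pad. I'll refine these by segmenting the dark parts.

```bash
python3 - <<'E'
import cv2, numpy as np
for n,(x0,y0,x1,y1) in {"side":(230,210,420,400),"top":(300,180,500,330)}.items():
    im=cv2.imread(f"pics/a_{n}.png")[y0:y1,x0:x1]
    im=np.clip(im.astype(float)*1.8,0,255).astype(np.uint8)
    cv2.imwrite(f"pics/z_{n}.png",cv2.resize(im,None,fx=4 if n=="top" else 3,fy=4 if n=="top" else 3,interpolation=cv2.INTER_CUBIC))
    g=cv2.imread(f"pics/a_{n}.png").max(2)
    k=(g<40).astype(np.uint8); c,l,s,ce=cv2.connectedComponentsWithStats(k)
    for i in range(1,c):
        if s[i,4]>150 and x0<ce[i][0]<x1 and y0<ce[i][1]<y1: print(n,s[i],ce[i].round(1),cv2.minAreaRect(np.argwhere(l==i)[:,::-1].astype(np.float32)))
E
```

```text
side [ 309  313   66   61 2285] [339.3 347.3] ((340.1306457519531, 344.0669860839844), (62.89363098144531, 60.08945846557617), 56.88865280151367)
side [292 362 102  38 301] [341.2 382.2] ((342.927001953125, 381.6786193847656), (3.7335093021392822, 107.56326293945312), 70.0835952758789)
top [ 425  165   59  181 4688] [456.3 254.4] ((454.6797180175781, 258.3306884765625), (178.7642364501953, 57.66846466064453), 78.46537780761719)
top [321 228  14  70 718] [327.8 258.3] ((327.8587341308594, 262.49078369140625), (68.84916687011719, 12.662507057189941), 88.53119659423828)
```

View pics/z_side.png

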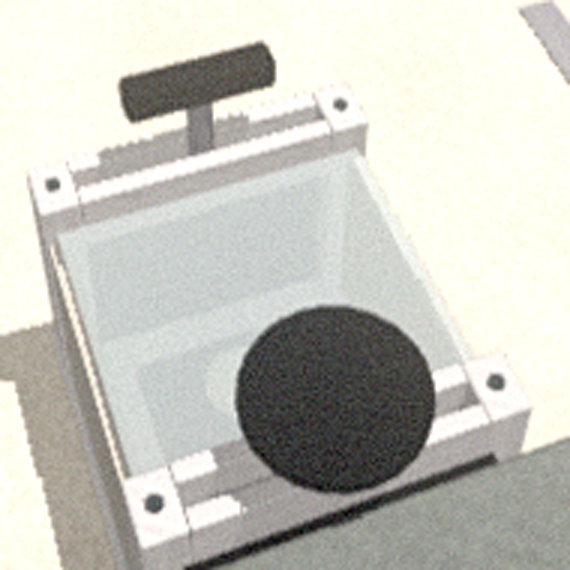

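View pics/z_top.png

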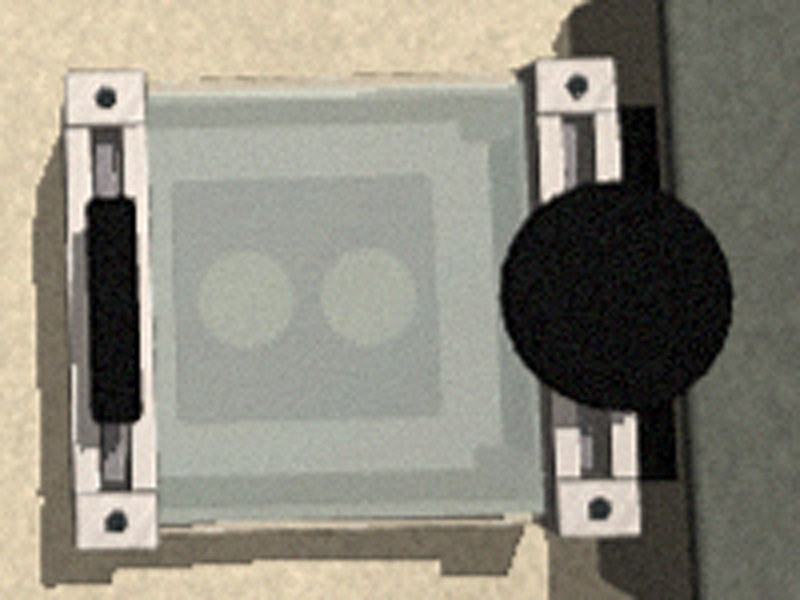

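```bash
python3 - <<'E'
from h import *
fs=r.grab_frame("side");ft=r.grab_frame("top")
S=lambda x,y:(x/3+230,y/3+210); T=lambda x,y:(x/4+300,y/4+180)
for n,a,b in [("padmid",S(336,398),T(617,296)),("barmid",S(197,81.5),T(114.5,309.5))]:
    x,e=tri([ray(fs,a,fs["pose"]),ray(ft,b,ft["pose"])]);print(n,x.round(1),np.round(e,1))
    for f,p in((fs,a),(ft,b)):
        o,d=ray(f,p,f["pose"]);z=193 if n[0]=="p" else 208;print((o+d*(z-o[2])/d[2]).round(1))
def at(p,z):
    o,d=ray(ft,p,ft["pose"]);return o+d*(z-o[2])/d[2]
for a,b,z in [((89,200),(92,422),218),((134,198),(141,418),218),((106,97),(116,522),160),((577,85),(599,509),160)]:
    u,v=at(T(*a),z),at(T(*b),z);print(u.round(1),v.round(1),np.degrees(np.arctan2(*(u-v)[[1,0]])).round(2),np.linalg.norm(u-v).round(1))
a=(at(T(106,97),160)+at(T(116,522),160))/2;b=(at(T(577,85),160)+at(T(599,509),160))/2;print(a,b,np.linalg.norm(a-b),np.degrees(np.arctan2(*(a-b)[[1,0]])))
E
```

```text
padmid [ 525.5 -179.6  195.9] [0.5 0.5]
[ 526.7 -178.1  193. ]
[ 525.1 -180.3  193. ]
barmid [518.    4.9 207.6] [0.2 0.2]
[518.2   4.5 208. ]
[517.8   5.  208. ]
[556.5  14.7 218. ] [478.5  12.6 218. ] 1.56 78.1
[557.5  -1.3 218. ] [480.1  -4.6 218. ] 2.46 77.4
[599.4   8.4 160. ] [436.9   2.5 160. ] 2.07 162.6
[ 606.7 -175.5  160. ] [ 444.2 -181.6  160. ] 2.12 162.6
[518.13717826   5.4322871  160.        ] [ 525.45056978 -178.55597007  160.        ] 184.13355063874354 92.27626478041053
```

```bash
cat >> h.py <<'E'
from scipy.spatial.transform import Rotation as Ro
def delta(target,yaw=None):
    s=r.sense();R=Ro.from_euler("xyz",s["tcp_rot"]).as_matrix()
    d=R.T@(np.array(target)-s["eef_pos"])/10
    print("clock",s["clock"],"pos",np.round(s["eef_pos"],1),"rot",np.round(np.degrees(s["tcp_rot"]),2),"F",np.round(s["contact_force"],1),"open",s["opening"])
    t=None
    if yaw is not None:
        Rt=Ro.from_euler("xyz",[np.pi,0,np.radians(yaw)]).as_matrix()
        t=np.degrees(Ro.from_matrix(R.T@Rt).as_rotvec())
    print("delta cm",d.round(2),"turn",None if t is None else t.round(2))
E
python3 -c "
from h import *
delta([525.4,-179.2,270],182.1)"
```

```text
clock 1.15 pos [237.5 578.1 231.3] rot [180.     0.   157.66] F [ 0.7 -0.   0. ] open 0.9977789426184794
delta cm [-55.41 -59.11  -3.87] turn [  0.     0.   -24.44]
```

>>> drive_tool([
  [0.5, [-4, -4.3, -3.9], 0],
  [1, [-10, -10, -3.9], -8],
  [1, [-55.4, -59.1, -3.9], -16],
  [1, [-55.4, -59.1, -3.9], -24.4],
  [1, [-55.4, -59.1, -3.9], -24.4],
  [1, [-55.4, -59.1, -3.9], -24.4],
  [1, [-55.4, -59.1, -3.9], -24.4],
  [1, [-55.4, -59.1, -3.9], -24.4],
  [1, [-55.4, -59.1, -3.9], -24.4],
  [1, [-55.4, -59.1, -3.9], -24.4],
  [1, [-55.4, -59.1, -3.9], -24.4],
  [1, [-55.4, -59.1, -3.9], -24.4],
])

```text
clock: 2.65
eef_pos: [501.1, -115.1, 270.5]
tcp_rot: [-3.142, 0.001, -3.106]
contact_force: [1.0, 0.6, -0.6]
opening: 0.002
```

```bash
python3 -c "
from h import *
delta([525.4,-179.2,215],182.1)"
```

```text
clock 2.65 pos [ 501.1 -115.1  270.5] rot [-1.8000e+02  5.0000e-02 -1.7795e+02] F [ 1.   0.6 -0.6] open 0.0016053242238576284
delta cm [-2.2  -6.49  5.55] turn [-0.    0.05 -0.05]
```

>>> drive_tool([
  [1, [-2.2, -6.5, 0], 0],
  [1, [-2.2, -6.5, 0], 0],
  [1, [-2.2, -6.5, 2], 0],
  [1, [-2.2, -6.5, 4.5], 0],
  [1, [-2.2, -6.5, 4.5], 0],
  [1, [-2.2, -6.5, 4.5], 0],
])

```text
clock: 3.4
eef_pos: [525.7, -178.9, 226.4]
tcp_rot: [-3.141, 0.002, -3.105]
contact_force: [-0.3, -0.6, 0.5]
opening: 0.001
```

```bash
python3 - <<'E'
from h import *
delta([525.4,-179.2,198],182.1)
a=r.grab_frame("side")["color"];b=r.grab_frame("top")["color"]
im=np.vstack([a[200:400,200:500],b[150:350,300:600]])[:,:,::-1]
cv2.imwrite("pics/b.png",cv2.resize(im,None,fx=1.5,fy=1.5))
E
```

```text
clock 3.4 pos [ 525.7 -178.9  226.4] rot [-1.7999e+02  9.0000e-02 -1.7793e+02] F [-0.3 -0.6  0.5] open 0.0006949897059312726
delta cm [ 0.04 -0.03  2.84] turn [-0.01  0.09 -0.03]
```

View pics/b.png

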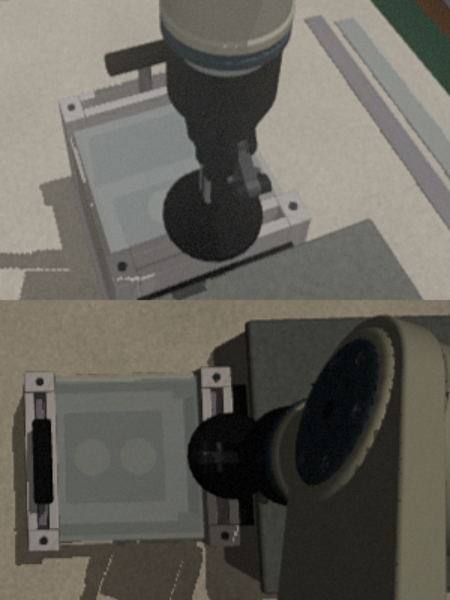

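The pictures show the shut fingers over the middle of the push plate, with the arm clear of the lid. Next I'll descend slowly and watch the force.

>>> drive_tool([
  [1, [0, 0, 0.6], 0],
  [1, [0, 0, 1.0], 0],
  [1, [0, 0, 1.3], 0],
  [1, [0, 0, 1.6], 0],
  [1, [0, 0, 1.9], 0],
  [1, [0, 0, 2.2], 0],
  [1, [0, 0, 2.4], 0],
  [1, [0, 0, 2.5], 0],
  [1, [0, 0, 2.5], 0],
])

```text
clock: 4.62
eef_pos: [526.2, -179.2, 201.7]
tcp_rot: [-3.141, 0.003, -3.106]
contact_force: [-0.6, -1.1, -0.2]
opening: -0.004
```

>>> drive_tool([
  [1, [0, 0, 0.1], 0],
  [1, [0, 0, 0.2], 0],
  [1, [0, 0, 0.3], 0],
  [1, [0, 0, 0.3], 0],
])

```text
clock: 5.12
eef_pos: [526.2, -179.2, 198.6]
tcp_rot: [-3.141, 0.003, -3.106]
contact_force: [0.3, -0.3, 0.8]
opening: 0.003
```

>>> drive_tool([
  [1, [0, 0, 0.1], 0],
  [1, [0, 0, 0.2], 0],
  [1, [0, 0, 0.2], 0],
])

```text
clock: 5.5
eef_pos: [526.2, -179.2, 198.0]
tcp_rot: [-3.141, 0.003, -3.106]
contact_force: [-5.1, 1.7, 15.0]
opening: -0.001
```

The upward force is 15 N with the tip stopped at z = 198.0. The gate would slide at 2–3 N, so it's on its seat. I'll press a little harder and hold.

>>> drive_tool([
  [1, [0, 0, 0.15], 0],
  [1, [0, 0, 0.15], 0],
  [1, [0, 0, 0.15], 0],
  [1, [0, 0, 0.15], 0],
])

```text
clock: 6.0
eef_pos: [526.3, -179.2, 198.0]
tcp_rot: [-3.141, 0.004, -3.106]
contact_force: [-6.0, 1.9, 16.4]
opening: 0.0
```

The hold is done: 16 N, with z steady at 198.0. Next I'll lift off and go to the handle.

>>> drive_tool([
  [1, [0, 0, -2], 0],
  [1, [0, 0, -5], 0],
  [0, [0, 0, -7.5], 0],
  [0, [0, 0, -7.5], 0],
])

```text
clock: 6.5
eef_pos: [527.1, -179.5, 274.7]
tcp_rot: [-3.139, 0.007, -3.106]
contact_force: [0.4, 0.1, -0.2]
opening: 0.415
```

```bash
python3 - <<'E'
from h import *
delta([518,5,270],182.1)
f=r.grab_frame("side");print([(d["at"],d["score"]) for d in r.spot_point("inner_pad","side")])
E
```

```text
clock 6.5 pos [ 527.1 -179.5  274.7] rot [-179.87    0.4  -177.93] F [ 0.4  0.1 -0.2] open 0.4153814065535477
delta cm [ 0.24 18.48  0.42] turn [-0.13  0.4  -0.03]
[([341.9, 342.3], 0.98)]
```

>>> drive_tool([
  [0, [0.2, 18.5, 0], 0],
  [0, [0.2, 18.5, 0], 0],
  [0, [0.2, 18.5, 0], 0],
  [0, [0.2, 18.5, 0], 0],
  [0, [0.2, 18.5, 0], 0],
])

```text
clock: 7.22
eef_pos: [516.6, 5.7, 271.1]
tcp_rot: [-3.14, 0.002, -3.104]
contact_force: [-0.0, -0.2, -0.3]
opening: 0.999
```

```bash
python3 - <<'E'
from h import *
delta([518,5,187],182.1)
s=r.sense();f=r.grab_frame("wrist")
cv2.imwrite("pics/c_wrist.png",f["color"][:,:,::-1])
T=np.eye(4);T[:3,:3]=Ro.from_euler("xyz",s["tcp_rot"]).as_matrix();T[:3,3]=s["eef_pos"]
P=T@f["hand_eye"]
m=[(d["at"],d["score"]) for d in r.spot_point("outer_handle","wrist")];print(m)
for p in m[:1]:
    o,d=ray(f,p[0],P);print((o+d*(218-o[2])/d[2]).round(1))
print(proj(f,P,[518,5,218]))
for n in("inner_pad",):
    print([(d["at"],d["score"]) for d in r.spot_point(n,"wrist")],proj(f,P,[525.4,-179.2,198]))
E
```

```text
clock 7.225 pos [516.6   5.7 271.1] rot [-1.7992e+02  9.0000e-02 -1.7786e+02] F [-0.  -0.2 -0.3] open 0.999375502738188
delta cm [-0.12 -0.06  8.41] turn [-0.08  0.09  0.04]
[([316.3, 222.3], 0.87)]
[516.5   5.8 218. ]
[314.87160842 224.56604655]
[([34.3, 212.2], 0.83), ([316.6, 220.5], 0.62)] [ 32.89650142 213.99881653]
```

View pics/c_wrist.png

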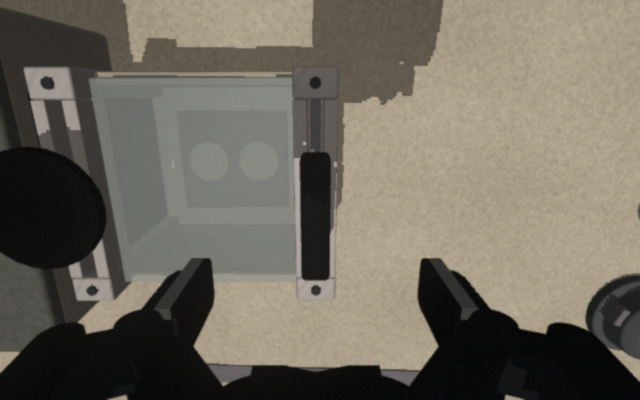

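The wrist view shows the bar at columns 301–331, rows 153–280. It's centred between the fingers (tips at columns 213 and 419) and agrees with the two-view fix to 1.5 mm. Next I'll descend and grip.

>>> drive_tool([
  [0, [-0.1, 0, 3], 0],
  [0, [-0.1, 0, 6], 0],
  [0, [-0.1, 0, 7.6], 0],
  [0, [-0.1, 0, 8.4], 0],
  [0, [-0.1, 0, 8.4], 0],
  [1, [-0.1, 0, 8.4], 0],
  [1, [-0.1, 0, 8.4], 0],
  [1, [-0.1, 0, 8.4], 0],
  [1, [-0.1, 0, 8.4], 0],
  [1, [-0.1, 0, 8.4], 0],
  [1, [-0.1, 0, 8.4], 0],
], grip_force=60)

```text
clock: 8.75
eef_pos: [518.3, 5.3, 188.2]
tcp_rot: [3.142, 0.003, -3.107]
contact_force: [-1.7, 5.4, 4.9]
opening: 0.2
```

```bash
python3 - <<'E'
from h import *
delta([518,5,277],182.1)
a=r.grab_frame("side")["color"]
cv2.imwrite("pics/d.png",cv2.resize(np.ascontiguousarray(a[150:400,180:480,::-1]),None,fx=2,fy=2))
E
```

```text
clock 8.75 pos [518.3   5.3 188.2] rot [ 1.8000e+02  1.6000e-01 -1.7801e+02] F [-1.7  5.4  4.9] open 0.20044599299240842
delta cm [ 0.   -0.02 -8.88] turn [ 0.    0.16 -0.11]
```

View pics/d.png

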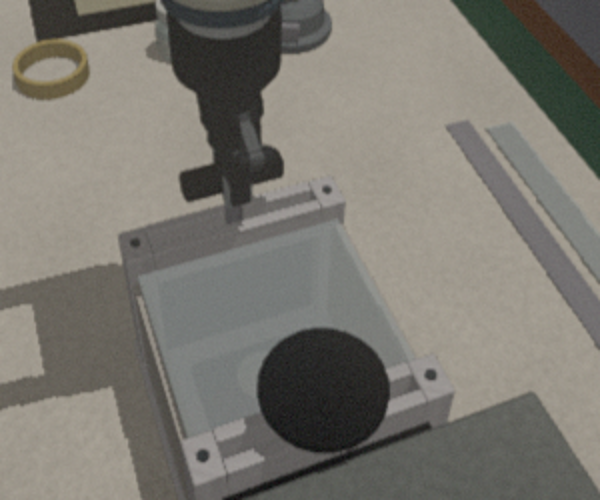

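The fingers hold the bar at its middle, with an opening of 0.20 (about 17 mm). Next I'll pull the gate up.

>>> drive_tool([
  [1, [0, 0, -0.5], 0],
  [1, [0, 0, -1.5], 0],
  [1, [0, 0, -2.5], 0],
  [1, [0, 0, -3.5], 0],
  [1, [0, 0, -4.5], 0],
  [1, [0, 0, -5.5], 0],
  [1, [0, 0, -6.5], 0],
  [1, [0, 0, -7.5], 0],
  [1, [0, 0, -8.2], 0],
  [1, [0, 0, -8.7], 0],
  [1, [0, 0, -8.7], 0],
  [1, [0, 0, -8.7], 0],
])

```text
clock: 10.3
eef_pos: [518.3, 5.3, 276.0]
tcp_rot: [3.141, 0.004, -3.107]
contact_force: [1.3, 2.1, 3.2]
opening: 0.198
```

```bash
python3 - <<'E'
from h import *
delta([518,5,277],182.1)
a=r.grab_frame("side")["color"]
cv2.imwrite("pics/e.png",cv2.resize(np.ascontiguousarray(a[100:400,180:480,::-1]),None,fx=1.9,fy=1.9))
E
```

```text
clock 10.3 pos [518.3   5.3 276. ] rot [ 179.99    0.22 -178.01] F [1.3 2.1 3.2] open 0.1979075949335816
delta cm [ 0.03 -0.03 -0.1 ] turn [ 0.01  0.22 -0.11]
```

View pics/e.png

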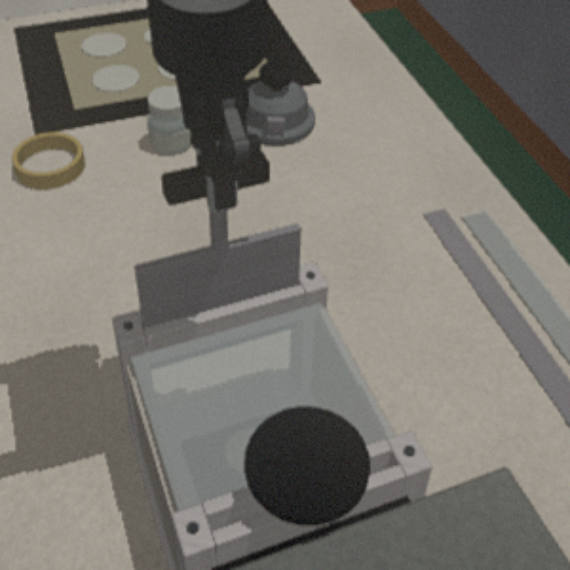

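The gate plate is well above its frame, at about 88 mm of travel, and the inner push plate hasn't moved. Now I'll let go and withdraw straight up.

>>> drive_tool([
  [0, [0, 0, 0], 0],
  [0, [0, 0, 0], 0],
  [0, [0, 0, 0], 0],
  [0, [0, 0, 0], 0],
  [0, [0, 0, 0], 0],
  [0, [0, 0, -2], 0],
  [0, [0, 0, -5], 0],
  [0, [0, 0, -9], 0],
  [0, [0, 0, -12], 0],
  [0, [0, 0, -12], 0],
  [0, [0, 0, -12], 0],
])

```text
clock: 11.72
eef_pos: [517.5, 5.3, 395.2]
tcp_rot: [3.141, 0.003, -3.107]
contact_force: [0.3, -0.1, -0.4]
opening: 1.0
```

```bash
python3 - <<'E'
from h import *
delta([518,5,277],182.1)
s=r.sense();w=r.grab_frame("wrist")
T=np.eye(4);T[:3,:3]=Ro.from_euler("xyz",s["tcp_rot"]).as_matrix();T[:3,3]=s["eef_pos"];P=T@w["hand_eye"]
a=r.grab_frame("side")
cv2.imwrite("pics/f.png",cv2.resize(np.ascontiguousarray(a["color"][100:400,180:480,::-1]),None,fx=1.9,fy=1.9))
cv2.imwrite("pics/fw.png",w["color"][:,:,::-1])
for n in("inner_pad","outer_handle"):
    p=r.spot_point(n,"wrist");q=r.spot_point(n,"side")
    print(n,[(d["at"],d["score"]) for d in p],[(d["at"],d["score"]) for d in q])
    if p and q: print(tri([ray(w,p[0]["at"],P),ray(a,q[0]["at"],a["pose"])]))
E
```

```text
clock 11.725 pos [517.5   5.3 395.2] rot [ 1.7999e+02  1.7000e-01 -1.7801e+02] F [ 0.3 -0.1 -0.4] open 1.000468612456915
delta cm [-0.02 -0.03 11.82] turn [ 0.01  0.17 -0.11]
inner_pad [([130.9, 171.8], 0.78)] [([339.7, 343.5], 0.77)]
(array([ 524.78278455, -179.20892612,  195.06811177]), [np.float64(1.6961260175037036), np.float64(1.6961260175037218)])
outer_handle [([316.7, 200.9], 0.66)] []
```

View pics/f.png

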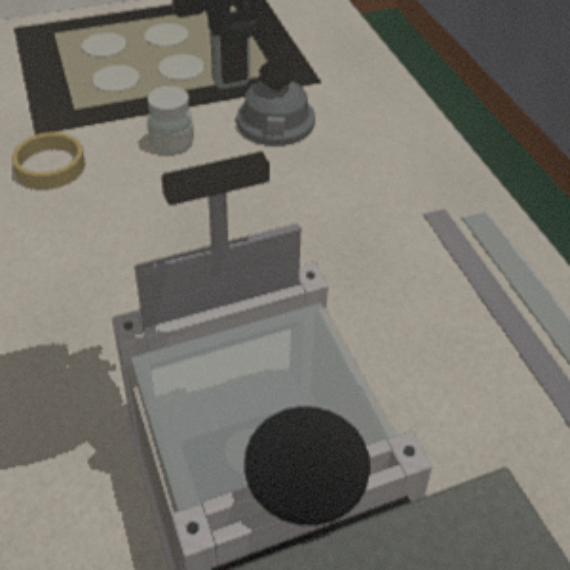

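The bar stands free at the same height as before the release, around (216,178) in this crop. One projection check of its height, then I'll hand in.

```bash
python3 - <<'E'
from h import *
a=r.grab_frame("side")
for z in (70,80,88,90): print(z,((proj(a,a["pose"],[518,5,208+z])-[180,100])*1.9).round(1))
print(r.sense()["qvel"].round(3),r.sense()["contact_force"].round(1))
print(r.sign_off())
E
```

```text
70 [216.3 195.3]
80 [215.8 185.3]
88 [215.4 177.1]
90 [215.3 175. ]
[-0.001 -0.002 -0.004 -0.002  0.001 -0.001] [ 0.7 -0.1 -0.2]
the job is handed in; nothing more can be done
None
```

The outer gate is open by about 87–88 mm with the gripper off it, and the inner gate is still shut. I handed the job in at about 12 s of the 42 s. No verdict is reported, so this rests on my own checks.

- **Inner gate:** I pressed the push plate with shut fingers for more than 0.5 s. The force was 15–16 N with the tip stopped at z = 198.0 mm, which is the shut height.
- **Outer gate:** I gripped the bar across its width (opening 0.20, about 17 mm), pulled it up 88 mm, let go and withdrew straight up to z = 395 mm.
- **Last checks:** In the final side picture the free bar matches about 87 mm of opening. The force on the tool was back to noise (under 1 N).
- **Disagreements:** The last two-view fix put the push plate at z = 195 mm with 1.7 mm of ray error, 3 mm below the 198 mm found by touch. The network missed the raised handle in the final side view, so I took its height from my own pixel reading there.

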